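Hang the fold-over trivet on the rail

ROBOT

A 6-joint arm with a two-finger parallel gripper is mounted at the origin on a cart in front of the work surface, level with it; the furniture and walls round the work are solid. World frame = base frame: x ahead of the robot, y to its left, z up, the work surface at z = 0. Lengths are in m, angles in rad, forces in N, time in s.
With the tool pointing down it reaches from about 0.3 to 0.875 m from the base axis. Payload 4.2 kg.
Tool frame: the origin (TCP) lies at the very end of the fingers, on their centre line; the grasp point (between the pads) lies grasp_offset behind it (grasp_offset is the distance from the TCP to the grasp point, in m); z points along the fingers, y is the line along which they close (so a half turn about z gives the same grasp; the last joint's range is limited). The gripper opens to 85 mm and grips with 20 to 120 N. Pads are 22 mm wide; open, the fingers measure 114 mm over their backs; the gripper's body (76 mm by 85 mm) begins 54 mm behind the grasp point. The pads swing forward as they close: fully open they stand 13 mm farther back than shut.
Start: joints at [1.176, 0.32, 1.565, -0, 1.257, -0.02], TCP at [0.211, 0.535, 0.192] pointing down, gripper open.
Joint ranges: [-3.11, 3.11], [-0.84, 2.01], [0.21, 2.61], [-1.34, 4.49], [0.05, 2.63], [-2.56, 2.56]. Speed limits (rad/s): [2.57, 2.57, 3.14, 3.14, 3.14, 3.14].

INTERFACE

Orientations are given as a 3x3 rotation matrix whose columns are the frame's x, y, z axes.
In Python, from bench import state, read_camera, camera_model, close_job, find_in, regions_of, spot_point, grasp_offset gives the robot as it stands. The module is installed in compiled form; this text tells all that it offers.
- The arm moves only by the shell command python3 -m jog 'ROWS'. ROWS is a JSON object whose one key "series" holds one flat list of numbers, 7 for each row, row after row: the opening, from 0 (shut) to 1 (fully open), then the shift along the world's x, y, z in cm, then the turn, a rotation vector about the world's x, y, z in rad. In form: {"series": [fingers, tx, ty, tz, rx, ry, rz, fingers, tx, ty, tz, rx, ry, rz, ...]}. A call has 1 to 12 rows; each row is the pose to reach, as a shift and turn from the pose commanded when the call began; what a row does not reach only later rows make up. A row lasts 1/10 s, in which the tool goes at most 50 mm and 8.59 degrees, less where a joint would pass 70% of its speed; a pose out of reach is approached as far as the arm can. A call with a gripper value outside its range is refused whole. The fingers move at their own pace and stop on an object; the grip force is fixed at half the most. Time passes only in rows, so rows that repeat a pose let the fingers close. It gives the time, the measured TCP pose, the force, the opening and the grip force at its end, in the units of the state.
- state(): the state, without advancing time (a new reading comes with each control period).
- read_camera(name): name is "scene" or "top" or "wrist"; returns the picture (420x560x3 uint8, red, green, blue); there is no depth.
- camera_model(name): a dict with "fov_y" (degrees; the focal length in pixels is half the picture's height over the tangent of half this angle, whatever the lens; pixels are square), "cx", "cy" (the principal point, pixels), "world_to_cam" (4x4, takes a point from world to camera coordinates). Camera axes: x right, y down, z forward; pixel columns grow to the right and rows downward; lengths in m; the calibration is good to about 2 mm. A picture is of the moment at which its call begins: read the wrist's pose just before it. camera_model takes no time and is no camera call; for the wrist camera it gives the pose at the moment of the call.
- close_job(): hands the job in; it is judged then, once.
Trained networks look in the newest picture that a camera, given by its name, has taken for a name from the list of things; names that differ only in an ending like _2 or _b are one class to them, and where a whole thing is asked for, a point or a joint stands for the part that bears it (a point fixed in the world has none). Each returns a list of dicts, best first, with "p" (0 to 1); they miss things now and then, are a little off and sometimes report something else, mostly with a low value. They report only what shows in the picture. A call takes as long as a camera call.
- find_in(camera, label): "bbox" ([left, top, right, bottom] in pixels, round what is visible of it).
- regions_of(camera, label): "pixels" (420x560 bool, what is visible of it) and "bbox" ([left, top, right, bottom] in pixels, round what is visible of it).
- spot_point(camera, label): "point" ([column, row] in pixels: a listed point, or the origin of a listed thing).
The state is a dict: "clock": time; "q": joint angles; "qvel": joint speeds; "tau": joint torques, N m; "eef_pos": TCP position; "eef_rot": TCP orientation; "wrist_force": force on the tool from outside, world axes, zero at the start; "moment": the same for the moment, N m; "grip_width": finger opening in m; "gripper_force": force on a finger pad.
Only numpy, scipy, OpenCV 4.12 (cv2) and the standard library are available. Lean on these libraries where they do the work, as an engineer would, in place of code of your own. Each camera call takes 0.05 s, during which the arm holds its last target. There are 200 camera calls.

TASK

Take the blue slatted trivet out of the draining rack and drape it over the bar of the rail stand, about midway along, with its slatted panel on the robot's side of the bar and the short flap behind it. The bar is clamped at an unknown height and reach, so feel for it gently, lower the trivet until the bar carries it before letting go so that it does not drop, and leave it hanging still and straight without disturbing the other things on the worktop.

Things in the scene. Friction and masses are not known exactly. Their poses are not given: they have to be found in the camera images.
- trivet: Blue steel fold-over trivet, loose, 0.2 to 0.4 kg. Origin: middle of the panel's bottom edge; z up, x from panel to flap, y along its width. Slatted upright panel 120 wide (y), 6 thick (x -3 to 3), z 0 to 111 mm; flat crown on top, x -3 to 34.5, z 110 to 115. At the start it stands in the rack's middle slot, flap on the far side, leaning a few degrees, so its frame leans too.
- trivet_channel (a point): middle of the crown's underside (trivet x 16, z 110 mm), axes as the trivet's. Behind it the crown ends in a flap as wide as the panel, x 29.5 to 34.5 mm, reaching down to z 80. The channel for the bar, between panel and flap, is 26.5 mm wide, 30 mm deep, open downwards.
- trivet_grip (a point): point in the trivet's wooden grip, trivet x 15.5, z 135 mm, axes as the trivet's. The grip stands on the crown: 18 mm thick (x 6.5 to 24.5), 44 mm wide (y -22 to 22), from z 115 to z 150; hold it from above
- trivet_left (a point): left bottom corner of the trivet's panel (y +55 mm, z 6 mm); axes as the trivet's
- rail: Rail stand, fixed: dark foot plate 130 x 250 x 12 mm, two steel uprights at x +60, y -105 and +105 mm, 222 mm tall with their knobs. Origin on the worktop, between the uprights in y; z up, x away from the robot, y along the bar. Nothing stands between the uprights but the bar.
- rail_top (a point): point midway between the uprights' tops (rail x 60, y 0, z 205 mm). The level steel bar, 12 mm thick, runs along y from -105 to 105 mm, on rods going back to clamps on the uprights. The clamps hold tight but were set anywhere: bar axis 150 to 195 mm above the worktop, at rail x -16 to +16 mm. No pose reports this: find it by touch or sight.
- drainer: Draining rack, fixed: wooden board 120 x 160 x 12 mm, origin at the centre of its underside, x away from the robot; four rows of steel wire hoops, 62 mm tall, along y; the middle slot (at x 0) is 9 mm wide and the trivet stands in it on the board (z 12), its y along the rack's y
- tomato: red tomato, loose, 74 mm wide, 69 mm tall, between the work and the toaster; leave alone
- timer: round white and red kitchen timer, loose, 63 mm wide, 39 mm tall; leave alone
- mug_plain: all-white mug with white handle, loose, 81 mm wide, 95 mm tall, at the right; leave alone
- mug_words: white mug with dark handle, loose, 81 mm wide, 95 mm tall, at the right; leave alone
- mill_1: dark wooden pepper mill, loose, 58 mm wide, 170 mm tall, at the right; leave alone

How it is judged:
By the outcome, as a careful person would: the job done as asked, in the order asked, and still so for the second after the job is handed in, with the robot touching nothing.
It also fails if it takes over 64 s, if anything falls off the work surface, if the arm or the gripper's body presses on something with over 40 N, if the wrist force passes 120 N, or if a joint passes its speed limit or range.

## Working session

There is one attempt and no reset: what is moved stays moved. The work goes in short steps, Python scripts to look and compute and a shell command to move; the robot and the scene stay as the last step left them, time stands still between calls to the robot, and variables do not carry over. Pictures are saved under pics/ and viewed, at most 10 in all, crops included, and the job is handed in when it is done.

```bash
mkdir -p pics; cat > h.py <<'E'
import numpy as np, cv2
from bench import *
def K(n):
    m=camera_model(n); f=210/np.tan(np.radians(m["fov_y"])/2); return f,m["cx"],m["cy"],np.array(m["world_to_cam"])
def ray(m,p):
    f,cx,cy,T=m; d=np.array([(p[0]-cx)/f,(p[1]-cy)/f,1.]); R=T[:3,:3]; return -R.T@T[:3,3], R.T@d/np.linalg.norm(d)
def tri(rs):
    A=0;b=0
    for o,d in rs:
        P=np.eye(3)-np.outer(d,d);A=A+P;b=b+P@o
    x=np.linalg.solve(A,b); return x,[round(1e3*np.linalg.norm((np.eye(3)-np.outer(d,d))@(x-o)),1) for o,d in rs]
def proj(m,X):
    f,cx,cy,T=m; c=T[:3,:3]@X+T[:3,3]; return np.array([f*c[0]/c[2]+cx,f*c[1]/c[2]+cy])
E
python3 - <<'E'
from h import *
np.set_printoptions(precision=4,suppress=True)
s=state();print(s["clock"],s["eef_rot"],grasp_offset if not callable(grasp_offset) else grasp_offset(),s["wrist_force"])
ims=[]
for n in ["scene","top","wrist"]:
    im=read_camera(n);ims.append(im);cv2.imwrite(f"pics/{n}0.png",im[:,:,::-1])
M={n:K(n) for n in ["scene","top","wrist"]}
for n in M: print(n,M[n][0],ray(M[n],(280,210)))
for l in ["trivet_grip","trivet_channel","trivet_left","trivet","rail_top","rail","drainer"]:
    rs=[]
    for n in M:
        r=spot_point(n,l)
        if r: print(l,n,np.round(r[0]["point"],1),round(r[0]["p"],2)); 
        if r and r[0]["p"]>.4: rs.append(ray(M[n],r[0]["point"]))
    if len(rs)>1: print(l,tri(rs))
E
```

```text
0.0 [[-0.9306  0.3661 -0.0007]
 [ 0.3661  0.9306 -0.0016]
 [ 0.     -0.0017 -1.    ]] 0.0187 [ 0.3533 -0.0712 -0.1431]
scene 544.1628953756614 (array([-0.0191,  1.485 ,  0.8793]), array([ 0.2985, -0.8717, -0.3887]))
top 530.6142648350005 (array([-0.0275, -0.1855,  1.4757]), array([ 0.3782,  0.0341, -0.9251]))
wrist 327.7530849308919 (array([0.1361, 0.5633, 0.3723]), array([ 0.2982, -0.1131, -0.9478]))
trivet_grip scene [270.7 265. ] 0.81
trivet_grip top [141.4 222.5] 0.55
trivet_grip (array([0.4374, 0.2284, 0.1478]), [np.float64(3.5), np.float64(3.5)])
trivet_channel scene [271.4 272.7] 0.87
trivet_channel top [151.2 224.8] 0.91
trivet_channel (array([0.4441, 0.2105, 0.1134]), [np.float64(1.7), np.float64(1.7)])
trivet_left scene [273.2 316.3] 0.78
trivet scene [279.3 307.5] 0.71
trivet top [153.7 244.8] 0.78
trivet (array([0.4193, 0.2206, 0.0083]), [np.float64(0.9), np.float64(0.9)])
rail_top scene [299.1 195.5] 0.89
rail_top top [297.6 216.6] 0.75
rail_top (array([ 0.4827, -0.1858,  0.1969]), [np.float64(0.1), np.float64(0.1)])
rail scene [314.1 249.1] 0.78
rail top [290.6 257.8] 0.82
rail (array([ 0.4275, -0.1796,  0.0027]), [np.float64(2.3), np.float64(2.3)])
drainer scene [279.3 307.8] 0.86
drainer top [158.9 248.8] 0.76
drainer (array([ 0.4184,  0.2072, -0.0032]), [np.float64(6.5), np.float64(6.5)])
```

```bash
python3 - <<'E'
import cv2
a=cv2.imread("pics/scene0.png")[140:380,180:480];b=cv2.imread("pics/top0.png")[120:360,60:360]
cv2.imwrite("pics/c1.png",cv2.resize(a,None,fx=2.5,fy=2.5,interpolation=3)[:600]);cv2.imwrite("pics/c2.png",cv2.resize(b,None,fx=2.5,fy=2.5,interpolation=3))
E
```

```text
(no output)
```

View pics/c1.png

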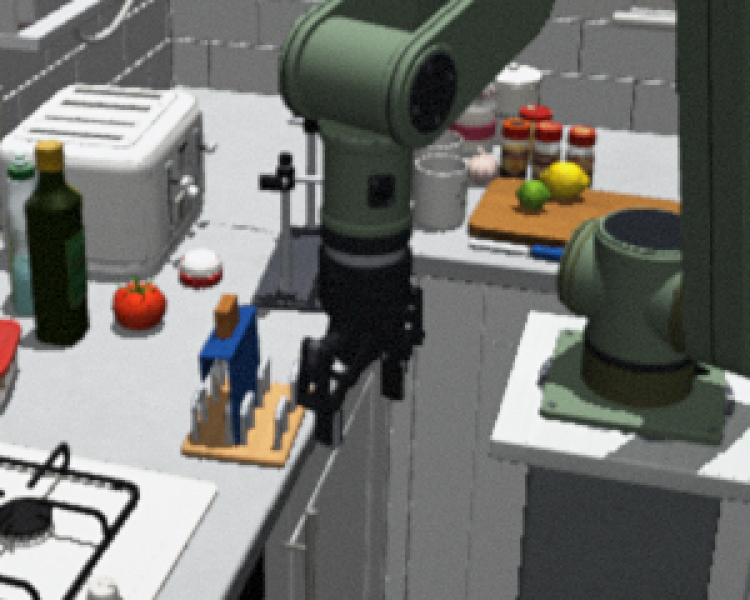

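View pics/c2.png

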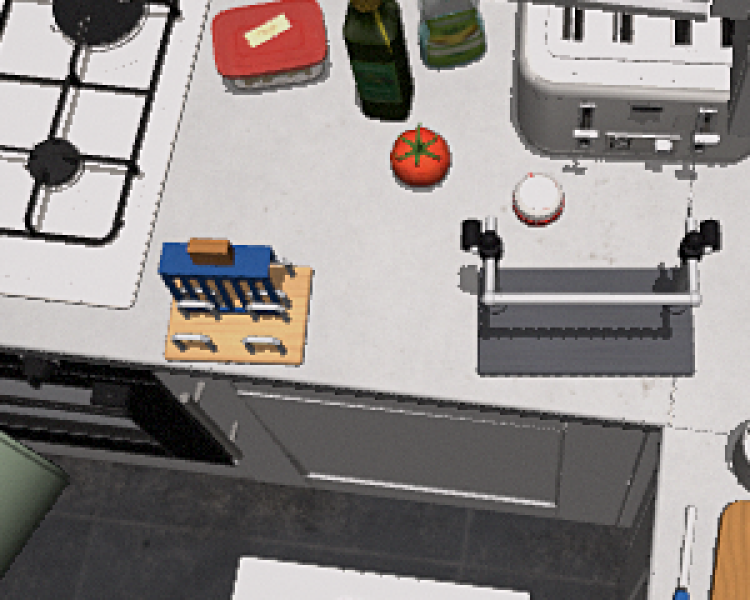

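The scene crop shows the trivet standing in the rack (scene ≈(270,270)), with the arm partly hiding the rail. The top crop shows the trivet at about (146,222) and the bar running from about (256,239) to (340,239). I'll move above the trivet with the fingers closing along x.

```bash
python3 -m jog '{"series":[1,5,-7,8,0,0,-0.3, 1,10,-14,8,0,0,-0.6, 1,15,-21,9,0,0,-0.9, 1,20,-26,9,0,0,-1.1, 1,22,-28,9,0,0,-1.196, 1,22,-28,9,0,0,-1.196, 1,22,-28,9,0,0,-1.196, 1,22,-28,9,0,0,-1.196, 1,22,-28,9,0,0,-1.196, 1,22,-28,9,0,0,-1.196, 1,22,-28,9,0,0,-1.196, 1,22,-28,9,0,0,-1.196]}'
cat > look.py <<'E'
from h import *
import sys,json
np.set_printoptions(precision=4,suppress=True)
def look(tag,labels,cams,save=True):
    M={}
    for n in cams:
        M[n]=K(n); im=read_camera(n); cv2.imwrite(f"pics/{n}_{tag}.png",im[:,:,::-1])
    try: D=json.load(open("obs.json"))
    except Exception: D={}
    for l in labels:
        rs=[]
        for n in M:
            r=spot_point(n,l)
            if r:
                print(l,n,np.round(r[0]["point"],1),round(r[0]["p"],2))
                if r[0]["p"]>.4:
                    o,d=ray(M[n],r[0]["point"]); D.setdefault(l,[]).append([tag+n,list(o),list(d)]); rs.append((o,d))
        rr=[(np.array(o),np.array(d)) for t,o,d in D.get(l,[])]
        if len(rr)>1: print("  all",*tri(rr),[t for t,_,_ in D[l]])
    json.dump(D,open("obs.json","w"))
look(sys.argv[1],sys.argv[2].split(","),sys.argv[3].split(","))
E
python3 look.py a trivet_grip,trivet_channel,trivet,trivet_left,drainer wrist,scene,top; python3 look.py a rail_top,rail scene,top
```

```text
clock: 2.4
eef_pos: [0.4297, 0.256, 0.2815]
eef_rot: [[-0.003, 1.0, -0.0], [1.0, 0.003, 0.0], [0.0, -0.0, -1.0]]
wrist_force: [0.3, 0.3, 1.0]
grip_width: 0.0852
gripper_force: 0.0
trivet_grip wrist [291.6 215.4] 0.63
trivet_grip scene [268.  261.5] 0.88
trivet_grip top [140.8 220.7] 0.73
  all [0.4424 0.2279 0.1573] [np.float64(1.4), np.float64(6.3), np.float64(6.8)] ['awrist', 'ascene', 'atop']
trivet_channel wrist [291.8 209.7] 0.85
trivet_channel scene [268.9 277.8] 0.92
trivet_channel top [150.3 224.3] 0.66
  all [0.4481 0.2159 0.1008] [np.float64(3.5), np.float64(3.5), np.float64(0.7)] ['awrist', 'ascene', 'atop']
trivet wrist [270.  185.7] 0.71
trivet scene [278.9 311.5] 0.9
trivet top [155.3 243.2] 0.61
  all [ 0.422   0.2185 -0.0031] [np.float64(5.3), np.float64(3.0), np.float64(5.2)] ['awrist', 'ascene', 'atop']
trivet_left wrist [267.4 147. ] 0.91
trivet_left scene [274.4 316.3] 0.9
trivet_left top [130.  243.2] 0.78
  all [0.413  0.281  0.0209] [np.float64(6.1), np.float64(2.0), np.float64(5.2)] ['awrist', 'ascene', 'atop']
drainer wrist [272.6 185.3] 0.85
drainer scene [279.5 310.2] 0.96
drainer top [158.1 248.9] 0.95
  all [ 0.4192  0.2122 -0.0096] [np.float64(3.1), np.float64(4.6), np.float64(6.2)] ['awrist', 'ascene', 'atop']
rail_top scene [301.6 192.8] 0.96
rail_top top [406.8 294.3] 0.69
  all [ 0.4532 -0.4842  0.0741] [np.float64(107.0), np.float64(107.0)] ['ascene', 'atop']
rail scene [315.4 252. ] 0.96
rail top [291.9 260.7] 0.98
  all [ 0.4236 -0.1842 -0.0107] [np.float64(2.1), np.float64(2.1)] ['ascene', 'atop']
```

View pics/wrist_a.png

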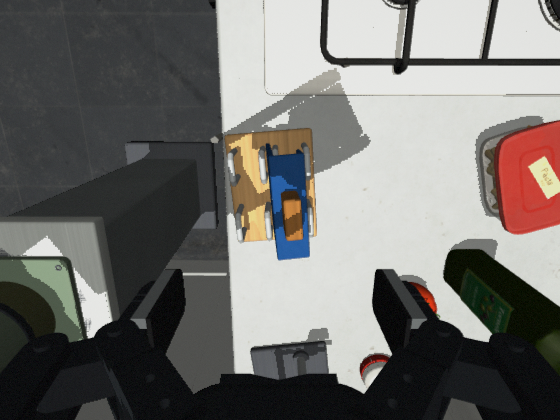

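The wrist view shows the blue crown with corners at about (270,153), (305,155), (310,257) and (276,259), and the grip at about (292,216). The rack is turned a few degrees. Next I'll take a second, closer wrist view and fit the trivet pose to all views.

```bash
python3 -m jog '{"series":[1,1,1,-2,0,0,0, 1,1,-7,-2,0,0,0, 1,1,-7,-2,0,0,0, 1,1,-7,-2,0,0,0, 1,1,-7,-2,0,0,0]}'
cat > fit.py <<'E'
from h import *
import json
from scipy.optimize import least_squares
from scipy.spatial.transform import Rotation as R
L={"trivet_grip":(15.5,0,135),"trivet_channel":(16,0,110),"trivet_left":(0,55,6),"trivet":(0,0,0)}
D=json.load(open("obs.json"))
P=[(np.array(L[l])/1e3,np.array(o),np.array(d),l+t) for l in L for t,o,d in D.get(l,[])]
def T(v): return R.from_euler("ZY",[v[2],v[3]]),np.array([v[0],v[1],v[4]])
def res(v):
    r,t=T(v); out=[]
    for X,o,d,n in P:
        w=r.apply(X)+t-o; out.append(1e3*(w-d*(d@w)))
    return np.r_[np.concatenate(out), (v[4]-.012)*1e3/3*3]
s=least_squares(res,[.42,.22,0,0.05,.012],loss="soft_l1",f_scale=3,x_scale=[.01,.01,.1,.1,.01])
v=s.x; print("x y yawdeg leandeg z",v[:2],np.degrees(v[2:4]),v[4])
r,t=T(v)
for l in L: print(l,np.round(r.apply(np.array(L[l])/1e3)+t,4))
rr=res(v)[:-1].reshape(-1,3)
for (X,o,d,n),e in zip(P,rr): print(n,round(float(np.linalg.norm(e)),1))
E
python3 look.py b trivet_grip,trivet_channel,trivet,trivet_left,drainer wrist; python3 look.py b rail_top,rail scene,top;python3 fit.py
```

```text
clock: 4.1
eef_pos: [0.4407, 0.185, 0.2619]
eef_rot: [[0.001, 1.0, 0.001], [1.0, -0.001, 0.001], [0.001, 0.001, -1.0]]
wrist_force: [-0.4, 0.5, 0.2]
grip_width: 0.0851
gripper_force: 0.0
trivet_grip wrist [281.5 150.2] 0.96
  all [0.4428 0.2262 0.1568] [np.float64(0.2), np.float64(6.4), np.float64(7.3), np.float64(3.6)] ['awrist', 'ascene', 'atop', 'bwrist']
trivet_channel wrist [277.5 146.1] 0.56
  all [0.4457 0.2172 0.1023] [np.float64(3.0), np.float64(5.3), np.float64(1.9), np.float64(6.0)] ['awrist', 'ascene', 'atop', 'bwrist']
trivet wrist [261.  137.7] 0.74
  all [ 0.4208  0.218  -0.0025] [np.float64(3.9), np.float64(3.9), np.float64(6.1), np.float64(3.6)] ['awrist', 'ascene', 'atop', 'bwrist']
  all [0.413  0.281  0.0209] [np.float64(6.1), np.float64(2.0), np.float64(5.2)] ['awrist', 'ascene', 'atop']
drainer wrist [264.6 135.2] 0.63
  all [ 0.4199  0.2142 -0.0095] [np.float64(1.4), np.float64(4.5), np.float64(7.6), np.float64(5.2)] ['awrist', 'ascene', 'atop', 'bwrist']
rail_top scene [296.4 196.7] 0.78
rail_top top [297.9 217.9] 0.96
  all [ 0.4608 -0.3148  0.1607] [np.float64(49.1), np.float64(216.6), np.float64(69.4), np.float64(131.4)] ['ascene', 'atop', 'bscene', 'btop']
rail scene [316.8 251.7] 0.63
rail top [294.5 260.5] 0.69
  all [ 0.4233 -0.188  -0.0114] [np.float64(1.8), np.float64(4.8), np.float64(5.7), np.float64(5.3)] ['ascene', 'atop', 'bscene', 'btop']
x y yawdeg leandeg z [0.41923927 0.2196191 ] [4.80548044 4.0630776 ] 0.009233930009330116
trivet_grip [0.4442 0.2217 0.1428]
trivet_channel [0.4429 0.2216 0.1178]
trivet_left [0.4151 0.2745 0.0152]
trivet [0.4192 0.2196 0.0092]
trivet_gripawrist 0.7
trivet_gripascene 13.4
trivet_gripatop 10.7
trivet_gripbwrist 1.3
trivet_channelawrist 2.8
trivet_channelascene 13.5
trivet_channelatop 9.6
trivet_channelbwrist 3.0
trivet_leftawrist 0.4
trivet_leftascene 1.6
trivet_leftatop 13.0
trivetawrist 1.6
trivetascene 12.5
trivetatop 5.2
trivetbwrist 2.3
```

View pics/wrist_b.png

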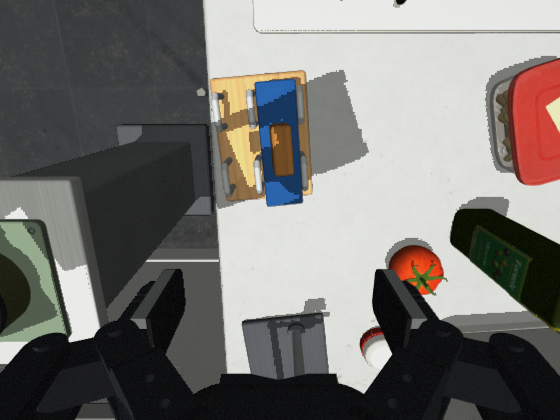

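The closer wrist view shows the crown corners at (255,80), (296,79), (302,204) and (266,206), and the grip at (282,150). That makes the yaw about +4°. The views disagree with each other, so I'll check them by reprojecting the fitted shape.

```bash
cat > ov.py <<'E'
from h import *
from scipy.spatial.transform import Rotation as R
import sys
def pts(v):
    r=R.from_euler("ZY",[v[2],v[3]]);t=np.array([v[0],v[1],v[4]])
    boxes=[[(-3,34.5),(-60,60),(110,115)],[(6.5,24.5),(-22,22),(115,150)],[(-3,3),(-60,60),(0,110)]]
    return [[r.apply(np.array([a,b,c])/1e3)+t for a in B[0] for b in B[1] for c in B[2]] for B in boxes]
def draw(im,m,v):
    for B in pts(v):
        q=[proj(m,X) for X in B]
        for i in range(8):
            for j in range(i):
                if bin(i^j).count("1")==1: cv2.line(im,tuple(int(x*16) for x in q[i]),tuple(int(x*16) for x in q[j]),(0,255,0),1,cv2.LINE_AA,4)
E
python3 - <<'E'
from ov import *
v=[.4192,.2196,np.radians(4.5),np.radians(4),.012]
tiles=[]
for n,f,c in [("wrist","wrist_b",(200,40)),("scene","scene_b",(210,220)),("top","top_b",(90,190))]:
    im=cv2.imread(f"pics/{f}.png"); x,y=c
    crop=cv2.resize(im[y:y+180,x:x+130],None,fx=3,fy=3,interpolation=2)
    f_,cx,cy,T=K(n); m=(f_*3,(cx-x+.5)*3-.5,(cy-y+.5)*3-.5,T)
    draw(crop,m,v); tiles.append(crop[:540,:266] if 0 else cv2.resize(crop,(260,360)) if 0 else crop)
o=np.hstack(tiles); o=cv2.resize(o,(800,int(o.shape[0]*800/o.shape[1])),interpolation=3); cv2.imwrite("pics/ov1.png",o)
E
```

```text
(no output)
```

View pics/ov1.png

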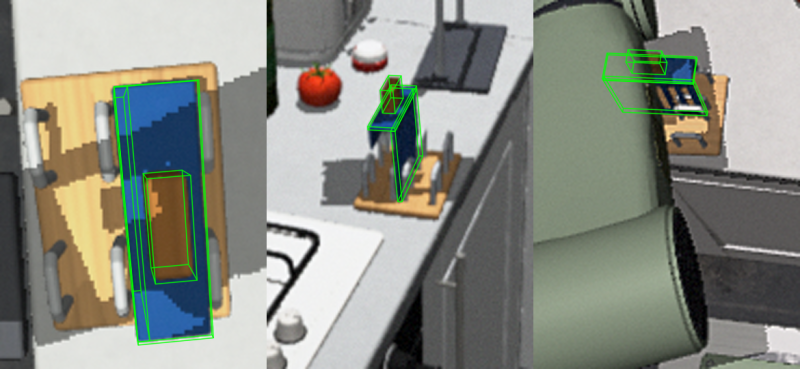

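The overlay matches in all three views to within about 2 px, so the pose is good: yaw 4.5°, lean 4°. Now I'll compute the grasp, with the tool aligned to the leaning trivet.

```bash
python3 - <<'E'
from h import *
from scipy.spatial.transform import Rotation as R
r=R.from_euler("ZY",[4.5,4],degrees=True);t=np.array([.4192,.2196,.012])
s=state()
Rt=r.as_matrix()@np.array([[0,1,0],[1,0,0],[0,0,-1.]])
print("rotvec",R.from_matrix(Rt@np.array(s["eef_rot"]).T).as_rotvec())
for z in (160,120): print(z,100*(r.apply([.0155,0,z/1e3])+t-s["eef_pos"]))
E
```

```text
rotvec [-0.00274031  0.069789    0.07823037]
160 [ 0.52716713  3.64403308 -9.10638071]
120 [  0.24900138   3.62214096 -13.09663691]
```

```bash
python3 -m jog '{"series":[1,0.7,3.6,-4,0,0.07,0.078, 1,0.6,3.65,-7,0,0.07,0.078, 1,0.53,3.64,-9.1,0,0.07,0.078, 1,0.53,3.64,-9.1,0,0.07,0.078, 1,0.4,3.63,-11,0,0.07,0.078, 1,0.25,3.62,-13.1,0,0.07,0.078, 1,0.25,3.62,-13.1,0,0.07,0.078, 1,0.25,3.62,-13.1,0,0.07,0.078, 1,0.25,3.62,-13.1,0,0.07,0.078, 1,0.25,3.62,-13.1,0,0.07,0.078]}'
python3 -m jog '{"series":[0,0,0,0,0,0,0, 0,0,0,0,0,0,0, 0,0,0,0,0,0,0, 0,0,0,0,0,0,0, 0,0,0,0,0,0,0, 0,0,0,0,0,0,0, 0,0,0,0,0,0,0, 0,0,0,0,0,0,0, 0,0,0,0,0,0,0, 0,0,0,0,0,0,0, 0,0,0,0,0,0,0, 0,0,0,0,0,0,0]}'
python3 -c "
from h import *
cv2.imwrite('pics/g1.png',read_camera('wrist')[:,:,::-1]);print(state()['wrist_force'],state()['moment'],state()['clock'])"
```

```text
clock: 5.7
eef_pos: [0.4439, 0.2217, 0.132]
eef_rot: [[-0.078, 0.995, -0.067], [0.997, 0.078, -0.002], [0.004, -0.067, -0.998]]
wrist_force: [0.4, 0.4, 0.8]
grip_width: 0.0856
gripper_force: 0.0
clock: 6.9
eef_pos: [0.443, 0.2213, 0.1306]
eef_rot: [[-0.078, 0.995, -0.07], [0.997, 0.078, -0.003], [0.003, -0.07, -0.998]]
wrist_force: [0.1, -0.1, 0.6]
grip_width: 0.0002
gripper_force: 0.0
[-0.84812064  0.38132968  0.15026925] [ 0.02716214 -0.03093635  0.00559798] 6.95
```

View pics/g1.png

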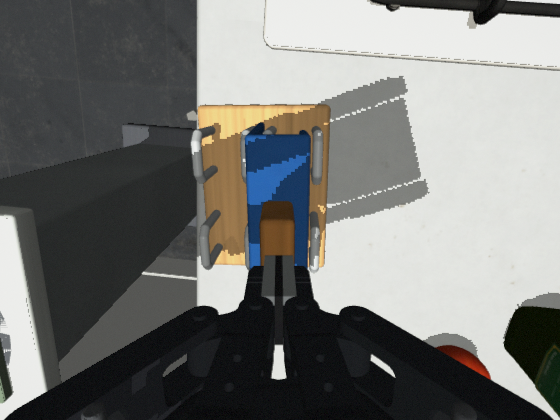

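The fingers shut on nothing: the grip shows at (278,230), beyond the fingertips at about (280,265). I'll check the projection from here.

```bash
cat > ov2.py <<'E'
from ov import *
s=state(); v=[.4192,.2196,np.radians(4.5),np.radians(4),.012]
m=K("wrist"); P=np.array(s["eef_pos"]); Rm=np.array(s["eef_rot"])
print("tcp px",proj(m,P),"cam in tool",Rm.T@(ray(m,(0,0))[0]-P), "axis in tool",Rm.T@ray(m,(m[1],m[2]))[1],m[:3])
print(proj(K("scene"),P),proj(K("top"),P))
im=read_camera("wrist")[:,:,::-1].copy(); draw(im,m,v); 
a=cv2.resize(im[80:380,150:430],None,fx=1.3,fy=1.3)
tiles=[a]
for n,(x,y) in [("scene",(210,200)),("top",(90,150))]:
    im=read_camera(n)[:,:,::-1].copy(); c=cv2.resize(im[y:y+150,x:x+110],None,fx=2.6,fy=2.6,interpolation=2)
    f,cx,cy,T=K(n); k=2.6; mm=(f*k,(cx-x+.5)*k-.5,(cy-y+.5)*k-.5,T); draw(c,mm,v); cv2.circle(c,tuple(int(q) for q in proj(mm,P)),3,(0,0,255),-1); tiles.append(c)
o=np.hstack(tiles); cv2.imwrite("pics/ov2.png",cv2.resize(o,None,fx=800/o.shape[1],fy=800/o.shape[1]))
E
python3 ov2.py
```

```text
tcp px [278.25774979 238.30902877] cam in tool [ 7.89526178e-02  2.96026482e-05 -1.81295842e-01] axis in tool [-3.11191765e-01  1.06833030e-04  9.50347133e-01] (np.float64(327.7530849308919), 278.35808729300135, 207.31804477193032)
[270.94346877 269.43213798] [145.85854308 221.84373886]
```

View pics/ov2.png

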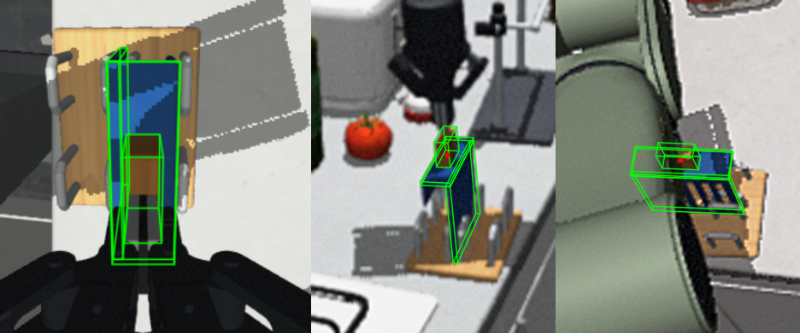

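```bash
python3 - <<'E'
from h import *
m=K("scene"); P=np.array([.211,.535,.192]); y=np.array([.366,.93,0])
for dz in (0,.013,.035): print([ (np.round(proj(m,P+a*.05*y+[0,0,dz])-[180,140],1)*2.5) for a in (-1,0,1)])
s=state();P=np.array(s["eef_pos"]);Rm=np.array(s["eef_rot"]);w=K("wrist")
for b in (0,.02,.035,.05): print(b,proj(w,P-Rm[:,2]*b),proj(m,P-Rm[:,2]*b))
im=read_camera("wrist"); print([tuple(im[r,280]) for r in range(200,300,6)])
sc=read_camera("scene"); print([ (r,tuple(sc[r,270])) for r in range(222,276,3)])
E
```

```text
[array([392.25, 444.75]), array([359. , 470.5]), array([323.75, 498.25])]
[array([392.75, 432.25]), array([359.5, 458. ]), array([324.  , 485.25])]
[array([393.5, 411. ]), array([360., 436.]), array([324.25, 463.  ])]
0 [278.24472828 238.30072086] [270.94637152 269.43566235]
0.02 [278.23079166 253.08102839] [270.32942519 263.11858053]
0.035 [278.21821421 266.41987298] [269.86267628 258.33941109]
0.05 [278.20323589 282.30494003] [269.39242189 253.52434813]
[(np.uint8(29), np.uint8(54), np.uint8(87)), (np.uint8(61), np.uint8(43), np.uint8(19)), (np.uint8(57), np.uint8(36), np.uint8(14)), (np.uint8(64), np.uint8(44), np.uint8(21)), (np.uint8(107), np.uint8(73), np.uint8(35)), (np.uint8(109), np.uint8(73), np.uint8(36)), (np.uint8(109), np.uint8(73), np.uint8(37)), (np.uint8(108), np.uint8(72), np.uint8(34)), (np.uint8(110), np.uint8(73), np.uint8(35)), (np.uint8(103), np.uint8(68), np.uint8(35)), (np.uint8(13), np.uint8(13), np.uint8(16)), (np.uint8(14), np.uint8(16), np.uint8(14)), (np.uint8(11), np.uint8(7), np.uint8(12)), (np.uint8(14), np.uint8(16), np.uint8(14)), (np.uint8(12), np.
[... 331 characters left out ...]
t8(17), np.uint8(14), np.uint8(17))), (237, (np.uint8(10), np.uint8(13), np.uint8(15))), (240, (np.uint8(18), np.uint8(19), np.uint8(19))), (243, (np.uint8(15), np.uint8(21), np.uint8(21))), (246, (np.uint8(21), np.uint8(25), np.uint8(31))), (249, (np.uint8(50), np.uint8(54), np.uint8(55))), (252, (np.uint8(55), np.uint8(55), np.uint8(57))), (255, (np.uint8(66), np.uint8(68), np.uint8(73))), (258, (np.uint8(71), np.uint8(62), np.uint8(55))), (261, (np.uint8(83), np.uint8(50), np.uint8(22))), (264, (np.uint8(91), np.uint8(58), np.uint8(29))), (267, (np.uint8(78), np.uint8(51), np.uint8(29))), (270, (np.uint8(82), np.uint8(51), np.uint8(25))), (273, (np.uint8(79), np.uint8(49), np.uint8(18)))]
```

Both cameras put the fingertips about 25–35 mm behind the reported TCP. I'll rise with the fingers shut and measure the tip along the tool axis in both views.

```bash
python3 -m jog '{"series":[0,0,0,3,0,0,0, 0,0,-10,6,0,0,0,0,0,-10,6,0,0,0,0,0,-10,6,0,0,0,0,0,-10,6,0,0,0,0,0,-10,6,0,0,0]}'
python3 - <<'E'
from h import *
s=state();P=np.array(s["eef_pos"]);Rm=np.array(s["eef_rot"])
for n in ("scene","wrist","top"):
    m=K(n); im=read_camera(n); cv2.imwrite(f"pics/tip_{n}.png",im[:,:,::-1])
    print(n)
    for b in np.arange(-.01,.06,.005):
        row=[]
        for o in (0,-.006,.006):
            q=proj(m,P-Rm[:,2]*b+Rm[:,1]*o); row.append(tuple(int(c) for c in im[int(round(q[1])),int(round(q[0]))]))
        print(round(b,3),np.round(q,0),row)
a=cv2.imread("pics/tip_scene.png");w=cv2.imread("pics/tip_wrist.png")
E
```

```text
clock: 7.8
eef_pos: [0.4429, 0.122, 0.1903]
eef_rot: [[-0.078, 0.994, -0.07], [0.997, 0.078, -0.002], [0.003, -0.07, -0.998]]
wrist_force: [0.7, -0.6, 0.7]
grip_width: -0.0002
gripper_force: 0.0
scene
-0.01 [280. 239.] [(215, 217, 217), (213, 215, 215), (215, 218, 218)]
-0.005 [280. 237.] [(214, 218, 218), (214, 216, 217), (215, 219, 219)]
0.0 [280. 236.] [(212, 216, 218), (214, 215, 217), (215, 220, 220)]
0.005 [280. 234.] [(215, 217, 221), (218, 221, 221), (213, 214, 218)]
0.01 [280. 233.] [(213, 214, 216), (213, 214, 217), (212, 212, 215)]
0.015 [279. 231.] [(168, 171, 172), (186, 188, 189), (195, 197, 198)]
0.02 [279. 229.] [(214, 214, 217), (214, 218, 220), (215, 215, 218)]
0.025 [279. 228.] [(216, 220, 221), (215, 218, 218), (218, 218, 220)]
0.03 [279. 226.] [(211, 213, 216), (217, 220, 222), (215, 217, 218)]
0.035 [279. 225.] [(187, 191, 192), (207, 211, 212), (183, 184, 185)]
0.04 [279. 223.] [(72, 73, 78), (149, 152, 154), (53, 55, 56)]
0.045 [279. 222.] [(68, 69, 76), (65, 67, 67), (45, 49, 51)]
0.05 [279. 220.] [(68, 68, 73), (15, 16, 20), (39, 42, 41)]
0.055 [278. 218.] [
[... 1163 characters left out ...]
, 116)]
0.005 [178. 215.] [(116, 115, 113), (115, 113, 114), (126, 123, 121)]
0.01 [178. 214.] [(119, 117, 117), (117, 115, 115), (89, 89, 88)]
0.015 [178. 213.] [(125, 122, 122), (117, 115, 115), (61, 62, 62)]
0.02 [177. 213.] [(82, 83, 83), (116, 113, 115), (18, 19, 19)]
0.025 [177. 212.] [(30, 29, 34), (132, 130, 130), (35, 34, 33)]
0.03 [177. 211.] [(15, 19, 21), (80, 78, 77), (41, 44, 37)]
0.035 [176. 210.] [(43, 41, 44), (23, 22, 25), (53, 57, 49)]
0.04 [176. 209.] [(37, 40, 36), (11, 10, 12), (60, 66, 59)]
0.045 [176. 208.] [(48, 54, 47), (11, 10, 12), (70, 76, 67)]
0.05 [175. 207.] [(48, 54, 47), (20, 22, 21), (78, 85, 74)]
0.055 [175. 207.] [(60, 65, 54), (40, 47, 37), (78, 85, 74)]
```

```bash
python3 - <<'E'
from h import *
s=state();P=np.array(s["eef_pos"]);Rm=np.array(s["eef_rot"]);t=[]
for n,(x,y,w,h) in {"scene":(230,180,100,100),"wrist":(220,190,140,140),"top":(130,160,100,100)}.items():
    k=260/w; im=cv2.resize(cv2.imread(f"pics/tip_{n}.png")[y:y+h,x:x+w],(260,260),interpolation=2)
    f,cx,cy,T=K(n); m=(f*k,(cx-x+.5)*k-.5,(cy-y+.5)*k-.5,T)
    for b,c in ((0,(0,0,255)),(.04,(0,255,0))):
        q=[tuple(int(a) for a in proj(m,P+Rm@[i*.011,j*.008,-b])) for i,j in ((-1,-1),(-1,1),(1,1),(1,-1))]
        cv2.polylines(im,[np.array(q)],True,c,1,cv2.LINE_AA)
    t.append(im)
cv2.imwrite("pics/tip.png",np.hstack(t))
E
```

```text
(no output)
```

View pics/tip.png

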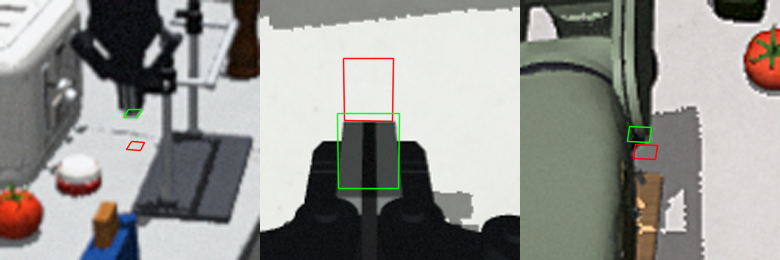

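The red outline is the reported TCP and the green one is 40 mm behind it. The real fingertips sit on the green outline in all three views, so I'll grasp 40 mm deeper along the tool axis.

```bash
python3 -m jog '{"series":[1,0,5,0,0,0,0, 1,0,10,0,0,0,0, 1,0,10,0,0,0,0, 1,0,10,0,0,0,0, 1,0,10,0,0,0,0, 1,0,10,0,0,0,0, 1,0,10,-3,0,0,0, 1,0,10,-6,0,0,0, 1,0,10,-6,0,0,0]}'
python3 -m jog '{"series":[1,-0.07,0,-1,0,0,0, 1,-0.14,0,-2,0,0,0, 1,-0.21,0,-3,0,0,0, 1,-0.28,0,-4,0,0,0, 1,-0.28,0,-4,0,0,0, 1,-0.28,0,-4,0,0,0, 1,-0.28,0,-4,0,0,0]}'
python3 -m jog '{"series":[0,0,0,0,0,0,0, 0,0,0,0,0,0,0, 0,0,0,0,0,0,0, 0,0,0,0,0,0,0, 0,0,0,0,0,0,0, 0,0,0,0,0,0,0, 0,0,0,0,0,0,0, 0,0,0,0,0,0,0, 0,0,0,0,0,0,0, 0,0,0,0,0,0,0]}'
```

```text
clock: 8.85
eef_pos: [0.4404, 0.219, 0.1276]
eef_rot: [[-0.076, 0.994, -0.077], [0.997, 0.076, -0.006], [-0.0, -0.077, -0.997]]
wrist_force: [-0.5, -0.6, 0.4]
grip_width: 0.0854
gripper_force: 0.0
clock: 9.55
eef_pos: [0.4406, 0.2215, 0.091]
eef_rot: [[-0.078, 0.995, -0.069], [0.997, 0.078, -0.002], [0.003, -0.069, -0.998]]
wrist_force: [0.7, -0.7, -0.5]
grip_width: 0.0853
gripper_force: 0.0
clock: 10.55
eef_pos: [0.4402, 0.2213, 0.0908]
eef_rot: [[-0.078, 0.995, -0.07], [0.997, 0.078, -0.003], [0.003, -0.07, -0.998]]
wrist_force: [-1.2, -0.5, 3.3]
grip_width: 0.0174
gripper_force: 59.4
```

Holding the grip at 17.4 mm width. I'll lift out along the lean axis, then straighten and take pictures of the rail.

```bash
python3 -m jog '{"series":[0,0.07,0,1,0,0,0, 0,0.14,0,2,0,0,0, 0,0.28,0.01,4,0,0,0, 0,0.42,0.02,6,0,0,0, 0,0.56,0.03,8,0,0,0, 0,0.7,0.04,10,0,0,0, 0,0.84,0.04,12,0,0,0, 0,0,0,14,0,-0.07,-0.078, 0,-2,0,15,0,-0.07,-0.078, 0,-2,0,15,0,-0.07,-0.078, 0,-2,0,15,0,-0.07,-0.078,0,-2,0,15,0,-0.07,-0.078]}'
python3 - <<'E'
from h import *
T=[]
im=read_camera("scene");cv2.imwrite("pics/scene_c.png",im[:,:,::-1]);im=read_camera("top");cv2.imwrite("pics/top_c.png",im[:,:,::-1])
print(state()["wrist_force"],state()["moment"])
for f,(x,y,w,h) in {"scene_c":(270,170,130,100),"top0":(240,200,110,80)}.items():
    k=800/w if f=="scene_cx" else 400/w
    i=cv2.imread(f"pics/{f}.png")[y:y+h,x:x+w]; i=cv2.resize(i,None,fx=k,fy=k,interpolation=3)
    for c in range(x,x+w,10): cv2.line(i,(int((c-x+.5)*k),0),(int((c-x+.5)*k),10 if c%50 else 25),(0,0,255),1)
    for r in range(y,y+h,10): cv2.line(i,(0,int((r-y+.5)*k)),(10 if r%50 else 25,int((r-y+.5)*k)),(0,0,255),1)
    T.append(cv2.resize(i,(400,int(i.shape[0]*400/i.shape[1])))[:307] if 1 else i)
H=max(t.shape[0] for t in T); T=[cv2.copyMakeBorder(t,0,H-t.shape[0],0,0,0) for t in T]
cv2.imwrite("pics/rail.png",np.hstack(T)); print(H)
E
```

```text
clock: 11.75
eef_pos: [0.4205, 0.2212, 0.2402]
eef_rot: [[0.0, 1.0, -0.0], [1.0, -0.0, -0.0], [-0.0, -0.0, -1.0]]
wrist_force: [0.3, 1.1, -2.8]
grip_width: 0.017
gripper_force: 59.9
[ 0.43477221  0.81118899 -2.67240327] [ 0.00301056 -0.01737298  0.05852485]
307
```

View pics/rail.png

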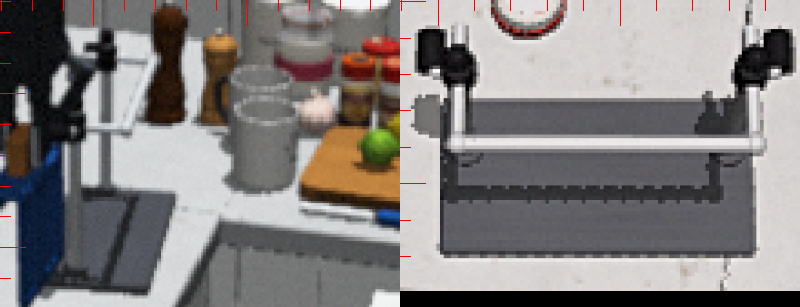

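The left panel shows the scene camera's view of the bar, near end (310.8,212.1), far end (319.5,189.7), with the foot's front corners at (319.2,264.4) and (326.4,233.2). The right panel shows the top view: the bar at row 239, with the foot's front corners at (250.8,269.1) and (337.4,268.8).

```bash
python3 - <<'E'
from h import *
np.set_printoptions(precision=4,suppress=True)
s,t=K("scene"),K("top")
def at(m,p,z): o,d=ray(m,p); return o+d*(z-o[2])/d[2]
print("foot top FL,FR,BL,BR",*[at(t,p,.012) for p in ((250.8,269.1),(337.4,268.8),(251.3,227),(336.9,226.5))],sep="\n")
print("foot scene FL,FR",*[at(s,p,.012) for p in ((319.2,264.4),(326.4,233.2))],sep="\n")
for yl in (-.08,-.085,-.075):
  o,d=ray(s,(310.8,212.1)); X=o+d*(yl-o[1])/d[1]; print("L scene",X, "in top",proj(t,X))
for yl in (-.29,-.285,-.295):
  o,d=ray(s,(319.5,189.7)); X=o+d*(yl-o[1])/d[1]; print("R scene",X, "in top",proj(t,X))
print(tri([ray(s,(310.8,212.1)),ray(t,(253.4,238.8))]),tri([ray(s,(319.5,189.7)),ray(t,(338.4,239.1))]))
E
```

```text
foot top FL,FR,BL,BR
[ 0.3797 -0.0704  0.012 ]
[ 0.411  -0.3155  0.012 ]
[ 0.5068 -0.0541  0.012 ]
[ 0.5394 -0.304   0.012 ]
foot scene FL,FR
[ 0.3747 -0.0581  0.012 ]
[ 0.4108 -0.2996  0.012 ]
L scene [ 0.4114 -0.08    0.1869] in top [253.5351 238.8883]
L scene [ 0.4127 -0.085   0.1847] in top [255.5637 238.8959]
L scene [ 0.41   -0.075   0.1891] in top [251.4996 238.8806]
R scene [ 0.4376 -0.29    0.1854] in top [335.8565 239.0203]
R scene [ 0.4363 -0.285   0.1873] in top [333.9575 239.0133]
R scene [ 0.4389 -0.295   0.1834] in top [337.7497 239.0272]
(array([ 0.4114, -0.0797,  0.1871]), [np.float64(0.1), np.float64(0.1)]) (array([ 0.4393, -0.2967,  0.1827]), [np.float64(0.1), np.float64(0.1)])
```

Bar estimate: mid (0.425,-0.188), axis at z≈0.185, yaw ≈7.4°. Before going there I'll check where the trivet sits in the grip and average the moment, to find its balance point.

```bash
python3 - <<'E'
from h import *
np.set_printoptions(precision=4,suppress=True)
s=state();P=np.array(s["eef_pos"]);O=P-[.0155,0,.080]
L={"trivet_grip":(15.5,0,135),"trivet_channel":(16,0,110),"trivet_left":(0,55,6),"trivet":(0,0,0)}
for n in ("scene","top","wrist"):
    read_camera(n)
    for l in L:
        r=spot_point(n,l)
        if r: print(n,l,np.round(r[0]["point"],1),round(r[0]["p"],2),"pred",proj(K(n),O+np.array(L[l])/1e3))
F=[];M=[]
for i in range(36): 
    read_camera("top"); q=state(); F.append(q["wrist_force"]);M.append(q["moment"])
F=np.array(F);M=np.array(M);print(F.mean(0),F.std(0),M.mean(0),M.std(0),q["clock"])
E
```

```text
scene trivet_grip [276.7 219.3] 0.56 pred [277.6576 216.8609]
scene trivet_channel [274.5 227.4] 0.89 pred [277.6188 225.3192]
scene trivet_left [278.1 271.3] 0.69 pred [277.2241 269.4884]
scene trivet [275.9 226.1] 0.69 pred [283.6658 262.1145]
top trivet_grip [126.4 205.2] 0.86 pred [128.7833 206.0397]
top trivet_channel [133.1 209. ] 0.55 pred [131.3963 209.788 ]
top trivet_left [131.8 212. ] 0.42 pred [119.3225 228.0082]
top trivet [144.9 233.5] 0.91 pred [140.3707 231.2127]
wrist trivet_grip [276.8 286.6] 0.95 pred [278.9614 287.6821]
wrist trivet_left [257.6 132.3] 0.66 pred [258.5059 133.1265]
wrist trivet [258.  200.7] 0.88 pred [260.1252 199.676 ]
[-0.0362  0.0046 -2.8289] [0.4666 0.4044 0.5336] [-0.0094 -0.018  -0.0023] [0.0324 0.0268 0.0209] 14.4
```

The detections agree with the assumed hold. The weight is about 2.8 N and the balance point is near trivet x≈9 mm. Next stop is the robot side of the bar, with the flap above bar height.

```bash
python3 -m jog '{"series":[0,-4,-2,0,0,0,0, 0,-6,-6,0,0,0,0, 0,-6,-10,0,0,0,0.03, 0,-6,-14,0,0,0,0.06, 0,-6,-18,0,0,0,0.09, 0,-6,-22,0,0,0,0.11, 0,-6,-26,0,0,0,0.129, 0,-6,-30,0,0,0,0.129, 0,-6,-34,0,0,0,0.129, 0,-6,-37,0,0,0,0.129, 0,-6,-40,0,0,0,0.129, 0,-6,-40.9,0,0,0,0.129]}'
python3 -m jog '{"series":[0,0,0,0,0,0,0, 0,0,0,0,0,0,0, 0,0,0,0,0,0,0]}'
cat > rel.py <<'E'
from h import *
from scipy.spatial.transform import Rotation as R
np.set_printoptions(precision=4,suppress=True)
s=state();P=np.array(s["eef_pos"]);Rm=np.array(s["eef_rot"]); TR=Rm@np.array([[0,1,0],[1,0,0],[0,0,-1.]])
L={"trivet_grip":(15.5,0,135),"trivet_channel":(16,0,110),"trivet_left":(0,55,6),"trivet":(0,0,0)}
O=P-TR@[.0155,0,.080]
for n in ("scene","top","wrist"):
    cv2.imwrite(f"pics/{n}_r{int(s['clock']*100)}.png",read_camera(n)[:,:,::-1])
    for l in L:
        r=spot_point(n,l)
        if r: print(n,l,np.round(r[0]["point"],1),round(r[0]["p"],2),"pred",proj(K(n),O+TR@(np.array(L[l])/1e3)))
    for l in ("rail_top","rail"):
        r=spot_point(n,l)
        if r: print(n,l,np.round(r[0]["point"],1),round(r[0]["p"],2))
E
python3 rel.py
```

```text
clock: 15.6
eef_pos: [0.3602, -0.1902, 0.2407]
eef_rot: [[-0.126, 0.992, 0.0], [0.992, 0.126, -0.001], [-0.001, 0.0, -1.0]]
wrist_force: [-0.2, 0.4, -2.6]
grip_width: 0.017
gripper_force: 60.6
clock: 15.9
eef_pos: [0.3601, -0.1865, 0.2406]
eef_rot: [[-0.13, 0.992, 0.0], [0.992, 0.13, 0.001], [0.001, 0.0, -1.0]]
wrist_force: [-0.5, 0.0, -3.3]
grip_width: 0.0175
gripper_force: 60.6
scene trivet_grip [333.9 169.1] 0.77 pred [334.746  171.4853]
scene trivet_channel [335.1 178. ] 0.69 pred [334.3918 178.623 ]
scene trivet_left [335.8 214.6] 0.81 pred [336.6742 214.1423]
scene trivet [338.7 210.7] 0.7 pred [338.2229 209.451 ]
scene rail_top [297.9 192.2] 0.91
scene rail [316.2 250.9] 0.64
top trivet_grip [290.5 251.7] 0.77 pred [294.1594 249.4839]
top trivet_channel [295.  253.1] 0.87 pred [293.7638 252.5487]
top trivet [296.9 273. ] 0.88 pred [292.3285 271.648 ]
top rail_top [291.3 248.5] 0.27
top rail [293.7 259.1] 0.95
wrist trivet_grip [279.5 285.9] 0.61 pred [278.7237 286.0147]
wrist trivet [259.4 201.3] 0.68 pred [259.9293 198.3545]
wrist rail [322.1 176.6] 0.96
```

```bash
python3 -m jog '{"series":[0,2,0,0,0,0,0, 0,4,0,0,0,0,0, 0,6,-0.1,0,0,0,0, 0,6.5,-0.1,0,0,0,0, 0,6.5,-0.1,-1,0,0,0, 0,6.5,-0.1,-2,0,0,0, 0,6.5,-0.1,-3,0,0,0, 0,6.5,-0.1,-3.5,0,0,0, 0,6.5,-0.1,-3.5,0,0,0, 0,6.5,-0.1,-3.5,0,0,0]}'
python3 -m jog '{"series":[0,0,0,-0.3,0,0,0, 0,0,0,-0.6,0,0,0, 0,0,0,-0.9,0,0,0, 0,0,0,-0.9,0,0,0]}'
python3 -m jog '{"series":[0,0,0,-0.3,0,0,0, 0,0,0,-0.6,0,0,0, 0,0,0,-0.9,0,0,0, 0,0,0,-0.9,0,0,0]}'
```

```text
clock: 17.95
eef_pos: [0.4251, -0.1888, 0.2058]
eef_rot: [[-0.128, 0.992, 0.0], [0.992, 0.128, -0.0], [-0.0, 0.0, -1.0]]
wrist_force: [0.0, 0.2, -2.9]
grip_width: 0.0171
gripper_force: 60.5
clock: 18.35
eef_pos: [0.4249, -0.1886, 0.1962]
eef_rot: [[-0.129, 0.992, -0.001], [0.992, 0.129, 0.0], [0.0, -0.001, -1.0]]
wrist_force: [0.1, 0.3, -2.0]
grip_width: 0.0167
gripper_force: 60.6
clock: 18.75
eef_pos: [0.4249, -0.1886, 0.1871]
eef_rot: [[-0.129, 0.992, -0.001], [0.992, 0.129, 0.0], [0.001, -0.001, -1.0]]
wrist_force: [-0.5, -0.2, -2.7]
grip_width: 0.0171
gripper_force: 60.6
```

```bash
python3 rel.py | grep -v wrist; python3 -c "
from h import *
t=K('top');s=K('scene')
for y,n in ((0,'mid'),):
  X=np.array([.4254,-.188,.185]);print(proj(s,X),proj(t,X))"
```

```text
scene trivet_channel [315.8 191.7] 0.89 pred [315.508 191.472]
scene trivet_left [316.5 226.8] 0.61 pred [317.6303 226.2652]
scene trivet [320.2 221.9] 0.71 pred [319.6936 221.3444]
scene rail_top [298.7 195.2] 0.7
scene rail [315.7 249.2] 0.68
top trivet_grip [292.5 233.8] 0.57 pred [297.0347 231.5192]
top trivet_channel [299.5 236. ] 0.8 pred [296.6118 234.7379]
top trivet [297.3 256.2] 0.69 pred [295.0544 254.0819]
top rail [291.9 258.5] 0.58
[315.34476159 200.29288826] [295.90568354 238.90766243]
```

```bash
python3 -m jog '{"series":[0,0,0,-0.3,0,0,0, 0,0,0,-0.6,0,0,0, 0,0,0,-0.9,0,0,0, 0,0,0,-1.2,0,0,0, 0,0,0,-1.2,0,0,0]}'
for i in 1 2; do python3 -m jog '{"series":[0,0,0,-0.1,0,0,0, 0,0,0,-0.2,0,0,0, 0,0,0,-0.2,0,0,0]}' | grep -E "eef_pos|force:"; done
```

```text
clock: 20.3
eef_pos: [0.4248, -0.1885, 0.175]
eef_rot: [[-0.129, 0.992, -0.001], [0.992, 0.129, 0.001], [0.001, -0.001, -1.0]]
wrist_force: [0.1, 0.4, -4.2]
grip_width: 0.0172
gripper_force: 60.6
eef_pos: [0.4252, -0.1887, 0.1736]
wrist_force: [-0.8, -0.5, -2.7]
gripper_force: 60.6
eef_pos: [0.4251, -0.1887, 0.1715]
wrist_force: [0.6, -0.3, -2.5]
gripper_force: 60.6
```

```bash
python3 -m jog '{"series":[0,0,0,-0.1,0,0,0, 0,0,0,-0.2,0,0,0, 0,0,0,-0.2,0,0,0]}' | grep -E "eef_pos|force:"
python3 -m jog '{"series":[0,0,0,-0.1,0,0,0, 0,0,0,-0.1,0,0,0]}' | grep -E "eef_pos|force:"
python3 -m jog '{"series":[0,0,0,-0.1,0,0,0, 0,0,0,-0.1,0,0,0]}' | grep -E "eef_pos|force:"
python3 -m jog '{"series":[0,0,0,-0.1,0,0,0, 0,0,0,-0.1,0,0,0]}' | grep -E "eef_pos|force:"
```

```text
eef_pos: [0.4251, -0.1886, 0.1695]
wrist_force: [0.2, 0.6, -3.5]
gripper_force: 60.6
eef_pos: [0.4251, -0.1887, 0.1685]
wrist_force: [-0.0, 0.1, -2.7]
gripper_force: 60.6
eef_pos: [0.4251, -0.1887, 0.1675]
wrist_force: [0.8, -1.3, -3.5]
gripper_force: 60.6
eef_pos: [0.4251, -0.1887, 0.1665]
wrist_force: [-0.4, -0.5, -3.3]
gripper_force: 60.6
```

Flap and panel now straddle the bar. I'll feel for it sideways: move forward (panel toward the bar) in small steps.

```bash
python3 -m jog '{"series":[0,0.1,0.01,0,0,0,0, 0,0.2,0.03,0,0,0,0, 0,0.3,0.04,0,0,0,0, 0,0.3,0.04,0,0,0,0]}' | grep -E "eef_pos|force:"
for i in 1 2; do python3 -m jog '{"series":[0,0.1,0.01,0,0,0,0, 0,0.1,0.01,0,0,0,0]}' | grep -E "eef_pos|force:"; done
```

```text
eef_pos: [0.4284, -0.1883, 0.1666]
wrist_force: [-0.5, -0.7, -3.3]
gripper_force: 60.6
eef_pos: [0.4294, -0.1882, 0.1667]
wrist_force: [0.2, -0.3, -2.7]
gripper_force: 60.6
eef_pos: [0.4304, -0.1881, 0.1667]
wrist_force: [-0.4, 0.3, -3.1]
gripper_force: 60.6
```

```bash

for i in 1 2 3; do python3 -m jog '{"series":[0,0.05,0,0,0,0,0, 0,0.1,0.01,0,0,0,0]}' | grep -E "eef_pos|t_force:|moment"; done; python3 -c "
from bench import state;print(state()['moment'])"
```

```text
eef_pos: [0.4312, -0.188, 0.1666]
wrist_force: [1.0, 0.1, -3.3]
eef_pos: [0.4317, -0.1879, 0.1666]
wrist_force: [-1.1, -0.2, -3.3]
eef_pos: [0.4319, -0.1879, 0.1665]
wrist_force: [-5.0, -0.8, -1.3]
[-0.32999039  0.95625964 -0.31009328]
```

The panel meets the bar at TCP x≈0.4315, close to what the cameras gave. The moment says the right end touches first, so I'll back off, turn about −1.1° and touch again.

```bash
python3 -m jog '{"series":[0,-0.2,-0.02,0,0,0,0, 0,-0.2,-0.02,0,0,0,-0.02, 0,-0.2,-0.02,0,0,0,-0.02, 0,-0.1,-0.01,0,0,0,-0.02, 0,-0.05,0,0,0,0,-0.02, 0,0,0,0,0,0,-0.02, 0,0,0,0,0,0,-0.02]}' | grep -E "eef|t_force:"; python3 -c "
from bench import *
for i in range(4): read_camera('top');s=state();print(s['wrist_force'].round(1),s['moment'].round(2))"
```

```text
eef_pos: [0.432, -0.1879, 0.1665]
eef_rot: [[-0.11, 0.994, -0.003], [0.994, 0.11, -0.0], [-0.0, -0.003, -1.0]]
wrist_force: [-5.7, -0.6, -0.4]
[-6.  -1.4 -0.8] [-0.24  1.04  0.32]
[-4.2 -1.5 -0.3] [-0.23  1.02  0.31]
[-5.8 -0.7 -0.6] [-0.18  1.06  0.3 ]
[-5.6 -1.6  0.4] [-0.28  1.06  0.33]
```

It now touches at the left end, so the true yaw lies halfway. I'll turn back +0.01, leave a 0.5 mm gap and lower.

```bash
python3 -m jog '{"series":[0,-0.3,-0.03,0,0,0,0, 0,-0.3,-0.03,0,0,0,0.01, 0,-0.25,-0.03,0,0,0,0.01, 0,-0.25,-0.03,0,0,0,0.01]}' | grep -E "eef_pos|t_force:"
for i in 1 2 3; do python3 -m jog '{"series":[0,0,0,-0.1,0,0,0, 0,0,0,-0.1,0,0,0]}' | grep -E "eef_pos|t_force:"; done
```

```text
eef_pos: [0.4313, -0.1881, 0.1667]
wrist_force: [-0.1, 1.2, -3.2]
eef_pos: [0.4308, -0.188, 0.1655]
wrist_force: [-0.3, 0.2, -3.1]
eef_pos: [0.4306, -0.188, 0.1645]
wrist_force: [0.1, 0.6, -2.4]
eef_pos: [0.4306, -0.188, 0.1635]
wrist_force: [0.2, 0.2, -3.1]
```

```bash

for i in 1 2 3 4; do python3 -m jog '{"series":[0,0,0,-0.05,0,0,0, 0,0,0,-0.05,0,0,0]}' | grep -E "eef_pos|t_force:|clock"; done
```

```text
clock: 25.3
eef_pos: [0.4307, -0.1881, 0.1631]
wrist_force: [1.2, -0.1, -2.9]
clock: 25.5
eef_pos: [0.4307, -0.1881, 0.1626]
wrist_force: [0.3, 0.6, -3.4]
clock: 25.7
eef_pos: [0.4308, -0.1881, 0.1624]
wrist_force: [-0.3, -0.7, -1.0]
clock: 25.9
eef_pos: [0.4307, -0.1882, 0.1622]
wrist_force: [-1.1, -0.1, 3.3]
```

The bar carries it. I'll ease off to about zero net force, check the moments and release.

```bash
python3 -m jog '{"series":[0,0,0,0.03,0,0,0, 0,0,0,0.03,0,0,0]}' | grep -E "eef_pos|t_force:"
python3 -c "
from bench import *
import numpy as np
a=[]
for i in range(10): read_camera('top');s=state();a.append(np.r_[s['wrist_force'],s['moment']])
print(np.mean(a,0).round(2))"
```

```text
eef_pos: [0.4308, -0.1882, 0.1623]
wrist_force: [-1.0, -0.6, 3.0]
[-1.72 -0.27  4.87  0.19  0.42  0.01]
```

```bash
python3 -m jog '{"series":[0,-0.03,0,0.04,0,0,0, 0,-0.03,0,0.04,0,0,0, 0,-0.03,0,0.04,0,0,0, 0,-0.03,0,0.04,0,0,0]}' | grep -E "eef_pos|t_force:"
python3 -c "
from bench import *
import numpy as np
a=[]
for i in range(8): read_camera('top');s=state();a.append(np.r_[s['wrist_force'],s['moment']])
print(np.mean(a,0).round(2),s['eef_pos'].round(4))"
```

```text
eef_pos: [0.4307, -0.1882, 0.1623]
wrist_force: [1.1, -1.2, 1.5]
[ 1.23 -0.4   1.52  0.09 -0.17 -0.03] [ 0.4307 -0.1881  0.1623]
```

```bash
python3 -m jog '{"series":[0.25,0,0,0,0,0,0, 0.25,0,0,0,0,0,0, 0.3,0,0,0,0,0,0, 0.4,0,0,0,0,0,0, 0.5,0,0,0,0,0,0, 0.6,0,0,0,0,0,0, 0.6,0,0,0,0,0,0]}'
python3 - <<'E'
from h import *
for n in ("scene","wrist"): cv2.imwrite(f"pics/rel_{n}.png",read_camera(n)[:,:,::-1])
a=cv2.imread("pics/rel_scene.png")[150:290,250:390];b=cv2.imread("pics/rel_wrist.png")[60:400,110:450]
cv2.imwrite("pics/rel.png",np.hstack([cv2.resize(a,(400,400),interpolation=3),cv2.resize(b,(400,400),interpolation=3)]))
E
```

```text
clock: 28.1
eef_pos: [0.4304, -0.1881, 0.1623]
eef_rot: [[-0.119, 0.993, 0.0], [0.993, 0.119, -0.0], [-0.0, 0.0, -1.0]]
wrist_force: [0.6, -0.1, -0.3]
grip_width: 0.0514
gripper_force: 0.0
```

View pics/rel.png

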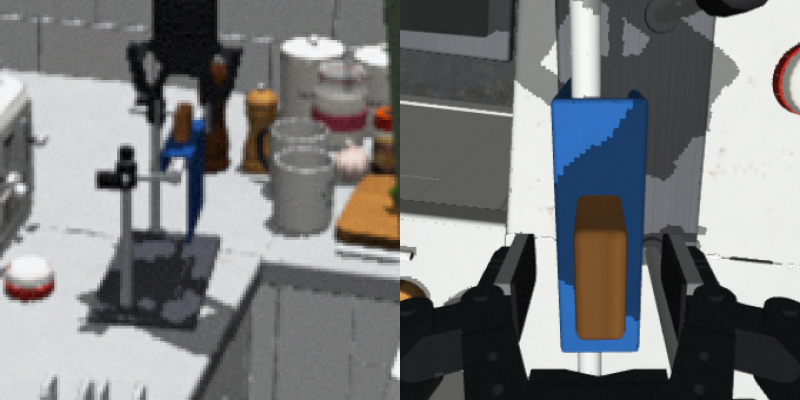

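The wrist half shows the crown lying square along the bar with the fingers clear on both sides. The scene half shows the panel hanging upright on the robot side. I'll retract straight up and check the hang from the networks.

```bash
python3 -m jog '{"series":[1,0,0,0,0,0,0, 1,0,0,0,0,0,0, 1,0,0,0,0,0,0, 1,0,0,1,0,0,0, 1,0,0,3,0,0,0, 1,0,0,6,0,0,0, 1,0,0,9,0,0,0, 1,0,0,12,0,0,0, 1,-3,5,13,0,0,0, 1,-6,9,13,0,0,0, 1,-6,9,13,0,0,0, 1,-6,9,13,0,0,0]}' | grep -E "clock|eef_pos|t_force"
rm -f obs.json; python3 look.py f1 trivet_grip,trivet_channel,trivet_left,trivet scene,top,wrist
python3 - <<'E'
from ov import *
from scipy.optimize import least_squares
import json,re
L={"trivet_grip":(15.5,0,135),"trivet_channel":(16,0,110),"trivet_left":(0,55,6),"trivet":(0,0,0)}
D=json.load(open("obs.json")); P=[(np.array(L[l])/1e3,np.array(o),np.array(d)) for l in L for t,o,d in D.get(l,[])]
def res(v):
    r=R.from_euler("ZY",v[2:4]);return np.concatenate([1e3*(w-d*(d@w)) for X,o,d in P for w in [r.apply(X)+v[[0,1,4]]-o]])
s=least_squares(res,[.415,-.19,.12,0,.081],loss="soft_l1",f_scale=3,x_scale=[.01,.01,.1,.1,.01]); v=s.x
print("x y yaw lean z",v[:2],np.degrees(v[2:4]),v[4])
E
```

```text
clock: 29.4
eef_pos: [0.37, -0.0974, 0.2935]
wrist_force: [0.3, -0.4, -1.0]
trivet_grip scene [315.  191.6] 0.89
trivet_grip top [293.4 236.1] 0.61
trivet_grip wrist [331.7 296.2] 0.84
  all [ 0.425  -0.1808  0.2188] [np.float64(0.6), np.float64(4.6), np.float64(4.3)] ['f1scene', 'f1top', 'f1wrist']
trivet_channel scene [313.7 198.5] 0.75
trivet_channel top [297.7 237.2] 0.68
trivet_channel wrist [328.1 288.6] 0.85
  all [ 0.4314 -0.1919  0.1888] [np.float64(1.1), np.float64(2.0), np.float64(1.0)] ['f1scene', 'f1top', 'f1wrist']
trivet_left scene [318.4 232.6] 0.94
trivet_left top [272.1 253.1] 0.66
trivet_left wrist [306.  203.8] 0.86
  all [ 0.4054 -0.132   0.0941] [np.float64(7.4), np.float64(4.8), np.float64(5.3)] ['f1scene', 'f1top', 'f1wrist']
trivet scene [319.1 228.6] 0.75
trivet top [294.8 254.6] 0.73
trivet wrist [488.3  82.9] 0.7
  all [ 0.4236 -0.0856  0.1804] [np.float64(63.4), np.float64(110.6), np.float64(134.0)] ['f1scene', 'f1top', 'f1wrist']
x y yaw lean z [ 0.41618665 -0.18626129] [ 8.40319204 -1.85073066] 0.08378552405987225
```

The hang is straight to within the networks' noise. As a sharper check, I'll fit the lean to the trivet's silhouette and confirm that it is still.

```bash
python3 - <<'E'
from ov import *
from scipy.optimize import minimize
M={}
for n in ("scene","wrist"):
    im=read_camera(n); r=regions_of(n,"trivet"); 
    if r: M[n]=(K(n),r[0]["pixels"]); print(n,r[0]["p"],r[0]["bbox"])
    if n=="scene": a=im.astype(int)
b=read_camera("scene").astype(int); print("moved px",(abs(a-b).sum(2)[150:290,290:350]>90).sum())
def sil(m,v):
    o=np.zeros((420,560),np.uint8)
    r=R.from_euler("ZY",[v[2],v[3]]);t=np.array([v[0],v[1],v[4]])
    fl=[r.apply(np.array([p,q,c])/1e3)+t for p in (29.5,34.5) for q in (-60,60) for c in (80,112)]
    for B in pts(v)+[fl]: cv2.fillConvexPoly(o,cv2.convexHull(np.array([proj(m,X)*16 for X in B]).astype(np.int32)),1,shift=4)
    return o>0
def cost(u):
    v=np.array([.4155,-.19,.12,0,.081])+u*[.005,.005,.05,.05,.005]
    return sum(1-(sil(m,v)&q).sum()/(sil(m,v)|q).sum() for m,q in M.values())
for st in (-1,0,1):
    s=minimize(cost,[0,0,0,st,0],method="Nelder-Mead",options=dict(maxiter=400,initial_simplex=np.vstack([[0,0,0,st,0],np.eye(5)+[0,0,0,st,0]])))
    v=np.array([.4155,-.19,.12,0,.081])+s.x*[.005,.005,.05,.05,.005]; print(s.fun,v,np.degrees(v[2:4]))
E
```

```text
scene 0.94 [307.0, 190.3, 321.8, 235.9]
wrist 0.76 [300.7, 198.9, 349.5, 341.1]
moved px 2
0.21840591966173362 [ 0.41708275 -0.19048949  0.15428985 -0.01301147  0.08024166] [ 8.84015717 -0.74550248]
0.21591447158488508 [ 0.41776201 -0.19073067  0.15667992 -0.01641136  0.07937807] [ 8.97709821 -0.94030158]
0.23144746882883738 [ 0.41676703 -0.1889957   0.16784519 -0.00747376  0.08109904] [ 9.61682125 -0.4282151 ]
```

The lean is about −1°, the position along the bar is within a few millimetres of midway, and the trivet is still. Handing in.

```bash
python3 -c "
from bench import *
print(close_job())"
```

```text
the job is handed in; nothing more can be done
None
```

The trivet hangs still on the bar, about midway along and leaning only about 1° by the last silhouette fit. Its slatted panel is on the robot's side, the arm is clear of it, and the job is handed in at about 30 s on the robot's clock.

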